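Cap a bottle for the autoclave and vent it a quarter turn

TASK

The bare-necked bottle in the steel carrier is going into the autoclave. Take the cap that fits it, the largest one in the white sorting tray, screw it on clockwise until it is fully home and will turn no further, then back it off a quarter turn so that the bottle can vent. Finish there, still gripping the cap so that it cannot turn while it is being taped, and leave everything else on the bench where it is.

Things in the scene. Friction and masses are not known exactly. Their poses are not given: they have to be found in the camera images.
- cap: the cap to use: the largest of the blue plastic screw caps, knurled, 53 mm across, 26 mm tall, 40 g, open underneath (23 mm deep inside), lying skirt down in one compartment of the tray. Origin at the centre of the skirt's lower edge, z up. Inside are the lugs of a right-handed two-start thread, so half a turn makes no difference. A small raised dash on top near the edge marks its +x
- carrier: stainless steel carrier, fixed to the bench, 74 by 222 mm, walls 48 mm high, three square cells in a row along its y, 72 mm apart: the bare-necked square bottle (64 mm square) at its +y end, an empty cell, and at its -y end the same bottle already capped, cap top 149 mm above the bench. The bottles fit their cells and cannot turn. Origin at the centre of its underside, z up
- rim (a point): centre of the bare bottle's rim, on the neck's upright axis, 143 mm above the bench; axes as the carrier's. The neck is 35 mm across its core, bevelled to 32 mm at the rim, and 44 mm across its two thread ridges; a collar 45 mm across begins 26 mm below the rim and the bottle's shoulder 33 mm below it
- thread (a point): point on the neck's axis 3 mm below the rim, where the thread's two ridges begin. Lead 12 mm a turn, about 0.6 mm axial play. A cap lowered gently onto the neck rests with its skirt 10 to 17 mm below the rim; the thread catches it about 215 degrees before home, so it needs 215 to 395 degrees in all, clockwise from above. It turns with about 0.1 N m; over 1 N m can strip it
- home (a point): where the cap's origin lies when it is fully home: on the neck's axis, 23 mm below the rim. The cap's inside top then lies on the rim, its lugs meet the thread's end stops (over 0.3 N m, it turns no further), and its x axis is parallel, either way round, to the carrier's x. Backed off a quarter turn it stands about 3 mm higher, the two x axes at right angles, and stays so
- tray: white plastic sorting tray, fixed to the bench, 230 mm square, walls 16 mm high, floor 3 mm thick, two by two compartments of about 110 mm with 14 mm dividers. Origin at the centre of its underside, axes along its sides
- cap_mid: smaller blue screw cap that does not fit, 41 mm across, 20 mm tall, in another compartment; origin at the centre of its underside
- cap_small: smallest blue screw cap, does not fit, 28 mm across, 16 mm tall, in another compartment; origin at the centre of its underside
- pour_ring: blue pouring ring, 44 mm across, 9 mm tall, open in the middle, in another compartment; origin at the centre of its underside
- tape_roll: roll of pale autoclave tape lying flat on the bench beyond tray and carrier, 100 mm across, 19 mm tall; origin at the centre of its underside
- marker: black marker pen lying on the bench, 130 mm long along its x, 15 mm thick; origin at the middle of its underside
- flask: stoppered conical glass flask, 84 mm across, 130 mm tall, standing beyond the tray; origin at the centre of its foot
- amber_bottle: amber glass bottle with a white cap, 80 mm across, 165 mm tall, standing beyond the carrier; origin at the centre of its foot
Not all that is in view belongs to the job. What is shaped like the cap but green, pink or turquoise is not meant.

How it is judged:
By the outcome, as a careful person would: the job done as asked, in the order asked, and still so for the second after the job is handed in, while the arm keeps its last pose, push and grip.
It also fails if it takes over 72 s, if anything falls off the work surface, if the arm or the gripper's body presses on something with over 40 N, if the wrist force passes 120 N, or if a joint passes its speed limit or range.

ROBOT

A 7-joint arm with a two-finger parallel gripper is mounted at the origin on the work surface. World frame = base frame: x ahead of the robot, y to its left, z up, the work surface at z = 0. Lengths are in m, angles in rad, forces in N, time in s.
With the tool pointing down it reaches from about 0.425 to 0.875 m from the base axis. Payload 4.7 kg.
Tool frame: the origin (TCP) lies midway between the tips of the shut fingers; the grasp point (between the pads) lies grip_depth behind it (grip_depth is the distance from the TCP to the grasp point, in m); z points along the fingers, y is the line along which they close (so a half turn about z gives the same grasp; the last joint's range is limited). The gripper opens to 87 mm and grips with 3 to 60 N. Pads are 19 mm wide; open, the fingers measure 117 mm over their backs; the gripper's body (75 mm by 190 mm) begins 51 mm behind the grasp point.
Start: joints at [1.151, 0.321, -0.07, 1.45, 0.023, 1.371, -0.057], TCP at [0.273, -0.59, 0.223] pointing down, gripper open.
Joint ranges: [-2.86, 2.86], [-0.3, 2.09], [-1.38, 1.24], [0.06, 2.45], [-1.56, 4.7], [0.09, 2.05], [-2.69, 2.69]. Speed limits (rad/s): [2.57, 2.57, 3.14, 3.14, 3.14, 3.14, 3.14].

INTERFACE

Orientations are given as a 3x3 rotation matrix whose columns are the frame's x, y, z axes.
In Python, from rig import * gives the robot as it stands. The module is installed in compiled form; this text tells all that it offers.
- The arm moves only by the tool play_rows, never from a script. Its argument "commands" is text: rows parted by semicolons, each of 6 numbers parted by spaces: the shift along the tool's x, y, z as a fraction of full scale, then the turn, a rotation vector about the tool's x, y, z as a fraction of full scale. In form: dx dy dz ax ay az; .... A call has 1 to 20 rows; each row is the pose to reach, as a shift and turn from the pose commanded when the call began, along the tool's axes at that moment, turning the shorter way round; what a row does not reach only later rows make up. Full scale, the value 1, is 0.8 m for a shift and 2 pi rad for a turn. A row lasts 1/12 s, in which the tool goes at most 41.7 mm and 7.16 degrees, less where a joint would pass 70% of its speed; a pose out of reach is approached as far as the arm can. A call with a number of a shift or a turn outside -1 to 1 is refused whole. A call with a gripper value outside its range is refused whole. "fingers" is the opening, from -1 (shut) to 1 (fully open), set as the call begins (left out, the last holds). The fingers move at their own pace and stop on an object; "force" is the grip in N (left out, the last holds). Time passes only in rows, so rows that repeat a pose let the fingers close. It gives the time, the measured TCP pose, the force, the opening and the grip force at its end, in the units of the state.
- read_state(): the state, without advancing time (a new reading comes with each control period).
- capture(name): name is "side" or "top" or "wrist"; returns the picture (400x640x3 uint8, red, green, blue); there is no depth.
- get_calibration(name): a dict with "fx", "fy", "cx", "cy" (pixels), "k1" (the pictures are not rectified: a ray, as slopes to the right and down, at radius r is drawn at 1 + k1 r^2 times it, then the intrinsics apply), "rvec" (rotation vector, rad) and "tvec" (3), from world to camera coordinates, as OpenCV has them. Camera axes: x right, y down, z forward; pixel columns grow to the right and rows downward; lengths in m; the calibration is good to about 2 mm. A picture is of the moment at which its call begins: read the wrist's pose just before it. get_calibration takes no time and is no camera call; for the wrist camera it gives the pose at the moment of the call.
- job_done(): hands the job in; it is judged then, once.
Trained networks look in the newest picture that a camera, given by its name, has taken for a name from the list of things; names that differ only in an ending like _2 or _b are one class to them, and where a whole thing is asked for, a point or a joint stands for the part that bears it (a point fixed in the world has none). Each returns a list of dicts, best first, with "score" (0 to 1); they miss things now and then, are a little off and sometimes report something else, mostly with a low value. They report only what shows in the picture. A call takes as long as a camera call. They do not tell look-alikes from the thing itself.
- silhouettes(camera, query): "region" (400x640 bool, what is visible of it) and "point" ([column, row] in pixels, amid what is visible of it).
- place_of(camera, query): "point" ([column, row] in pixels: a listed point, or the origin of a listed thing).
The state is a dict: "time": time; "joint_pos": joint angles; "qvel": joint speeds; "joint_torque": joint torques, N m; "ee_pos": TCP position; "orientation": TCP orientation; "ft_force": force on the tool from outside, world axes, zero at the start; "torque": the same for the moment, N m; "gripper_width": finger opening in m; "grip_force": force on a finger pad.
Only numpy, scipy, OpenCV 4.12 (cv2) and the standard library are available. Lean on these libraries where they do the work, as an engineer would, in place of code of your own. Each camera call takes 0.05 s, during which the arm holds its last target. There are 200 camera calls.

## Working session

There is one attempt and no reset: what is moved stays moved. The work goes in short steps, Python scripts to look and compute and a tool call to move; the robot and the scene stay as the last step left them, time stands still between calls to the robot, and variables do not carry over. Pictures are saved under pics/ and viewed, at most 10 in all, crops included, and the job is handed in when it is done.

Besides the shell and the picture viewer there is one more tool, called by a JSON object that holds its "api" and its "payload". play_rows: Moves the arm, as the interface text tells. Its arguments: {"type":"object","properties":{"commands":{"type":"string"},"fingers":{"type":"number"},"force":{"type":"number"}},"required":["commands"]}

```bash
mkdir -p pics; cat > h.py <<'E'
from rig import *
import numpy as np, cv2
def ray(cal,p):
    x=(p[0]-cal["cx"])/cal["fx"]; y=(p[1]-cal["cy"])/cal["fy"]
    xd=np.array([x,y]); u=xd.copy()
    for _ in range(20): u=xd/(1+cal["k1"]*(u@u))
    R=cv2.Rodrigues(np.array(cal["rvec"],float))[0]; t=np.array(cal["tvec"],float).ravel()
    return -R.T@t, R.T@np.array([u[0],u[1],1.])
def at_z(cal,p,z):
    o,d=ray(cal,p); return o+d*(z-o[2])/d[2]
def tri(rays):
    A=np.zeros((3,3));b=np.zeros(3)
    for o,d in rays:
        d=d/np.linalg.norm(d);P=np.eye(3)-np.outer(d,d);A+=P;b+=P@o
    x=np.linalg.solve(A,b)
    return x,[np.linalg.norm(np.cross(x-o,d/np.linalg.norm(d))) for o,d in rays]
def proj(cal,X):
    R=cv2.Rodrigues(np.array(cal["rvec"],float))[0]; c=R@np.asarray(X)+np.array(cal["tvec"],float).ravel()
    u=c[:2]/c[2]; u=u*(1+cal["k1"]*(u@u)); return np.array([u[0]*cal["fx"]+cal["cx"],u[1]*cal["fy"]+cal["cy"]])
def save(n,im): cv2.imwrite("pics/"+n+".png",im[:,:,::-1])
E
python3 - <<'E'
from h import *
np.set_printoptions(precision=4,suppress=True)
s=read_state();print(s)
for c in("side","top","wrist"):
    cal=get_calibration(c);im=capture(c);save(c+"0",im);print(c,{k:np.round(v,3) for k,v in cal.items()})
    for q in("cap","rim","home","carrier","tray","cap_mid"):
        for r in place_of(c,q)[:3]: print(c,q,r["score"],np.round(r["point"],1),at_z(cal,r["point"],{'rim':.143,'home':.12,'cap':.003,'cap_mid':.003}.get(q,0)))
a=cv2.imread("pics/top0.png");b=cv2.imread("pics/side0.png");
cv2.imwrite("pics/both.png",np.vstack([a,b])[:, :][:,:] if 0 else cv2.resize(np.vstack([a,b]),(480,600)))
E
```

```text
{'time': 0.0, 'joint_pos': array([ 1.1511,  0.3219, -0.0701,  1.4517,  0.0226,  1.3708, -0.0569]), 'qvel': array([ 0.0011,  0.0002,  0.0004,  0.0006, -0.0007, -0.0009,  0.0004]), 'joint_torque': array([  0.0002, -49.1292,  -0.4036, -31.2529,  -0.0639,   0.0439,
         0.0002]), 'ee_pos': array([ 0.2729, -0.5893,  0.2214]), 'orientation': array([[ 0.9073,  0.4204, -0.0009],
       [ 0.4204, -0.9073,  0.0018],
       [-0.0001, -0.002 , -1.    ]]), 'ft_force': array([-0.5238,  0.3558,  0.7669]), 'torque': array([-0.0129, -0.0243, -0.0498]), 'grip_force': 0.0, 'gripper_width': 0.08722108586522827}
side {'fx': np.float64(384.054), 'fy': np.float64(384.054), 'cx': np.float64(324.168), 'cy': np.float64(193.606), 'k1': np.float64(-0.064), 'rvec': array([ 2.135, -0.296,  0.19 ]), 'tvec': array([-0.54 ,  0.203,  0.658])}
side cap 0.92 [215.4 191.5] [0.3595 0.2945 0.003 ]
side cap 0.78 [267.3 193.8] [0.4866 0.2504 0.003 ]
side cap 0.76 [268.1 167.6] [0.511  0.3845 0.003 ]
side rim 0.86 [325.9 286.4] [ 0.4991 -0.216   0.143 ]
side home 0.83 [324.6 294.1] [ 0.4998 -0.2092  0.12  ]
side carrier 
[... 311 characters left out ...]
1, -2.176,  0.069]), 'tvec': array([0.082, 0.569, 1.043])}
top cap 0.85 [204.9 224.4] [0.5079 0.3922 0.003 ]
top cap 0.82 [260.3 230.9] [0.4886 0.2366 0.003 ]
top cap 0.64 [265.6 285.4] [0.34   0.2221 0.003 ]
top rim 0.65 [438.6 222.8] [ 0.5011 -0.2146  0.143 ]
top home 0.93 [433.9 224.9] [ 0.4968 -0.2092  0.12  ]
top carrier 0.82 [450.  220.5] [ 0.511  -0.2862  0.    ]
top tray 0.65 [274.  210.8] [0.5438 0.199  0.    ]
top cap_mid 0.62 [294.4 187.2] [0.6085 0.1417 0.003 ]
wrist {'fx': np.float64(350.787), 'fy': np.float64(350.787), 'cx': np.float64(319.796), 'cy': np.float64(195.601), 'k1': np.float64(-0.033), 'rvec': array([-2.451,  1.566,  0.21 ]), 'tvec': array([-0.651, -0.032,  0.391])}
```

View both.

View pics/top0.png

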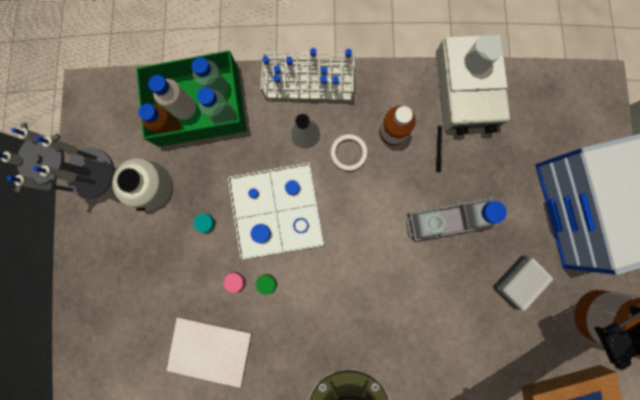

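View pics/side0.png

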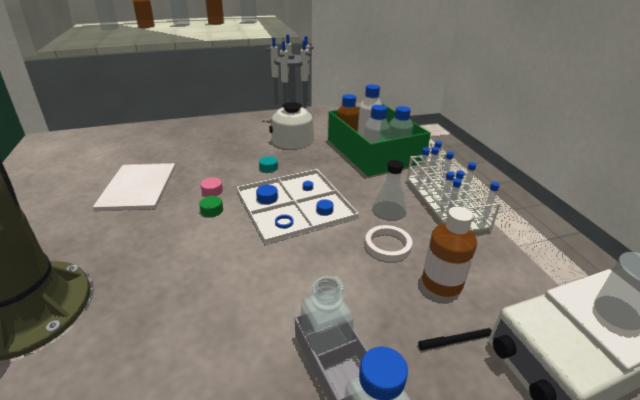

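```bash
python3 - <<'E'
from h import *
import rig
np.set_printoptions(precision=4,suppress=True)
print([k for k in dir(rig) if k[0]!='_'], getattr(rig,'grip_depth',None))
s=read_state();cal=get_calibration("wrist");o,d=ray(cal,(320,196))
R=s["orientation"];print("cam in tool",R.T@(o-s["ee_pos"]),"dir",R.T@d, "right",R.T@(ray(cal,(500,196))[1]-d))
ct,cs=get_calibration("top"),get_calibration("side")
print("cap",tri([ray(ct,(260.3,233)),ray(cs,(267.3,193.8))]))
print("rim",tri([ray(ct,(436,222.8)),ray(cs,(326.5,286.4))]))
print("bot2",at_z(ct,(494,212),.149),at_z(cs,(385,366),.149))
for n,w in (("a",[.5,-.21,.33]),("b",[.49,.24,.28])):print(n,R.T@(np.array(w)-s["ee_pos"])/.8)
E
```

```text
['PlanningError', 'capture', 'get_calibration', 'grip_depth', 'job_done', 'place_of', 'read_state', 'silhouettes'] 0.0187
cam in tool [ 0.0718  0.0012 -0.1633] dir [-0.2651  0.001   0.9642] right [-0.0001  0.5177 -0.0003]
cap (array([0.4837, 0.2346, 0.0134]), [np.float64(0.0009039954557630721), np.float64(0.0009039954557629647)])
rim (array([ 0.5016, -0.2102,  0.1363]), [np.float64(0.00028440011281117227), np.float64(0.000284400112811226)])
bot2 [ 0.5247 -0.3481  0.149 ] [ 0.5267 -0.3543  0.149 ]
a [ 0.4569 -0.3116 -0.1343]
b [ 0.6819 -0.8273 -0.0719]
```

{"api": "play_rows", "payload": {"commands": "0.457 -0.312 -0.134 0 0 0;0.457 -0.312 -0.134 0 0 0;0.457 -0.312 -0.134 0 0 0;0.457 -0.312 -0.134 0 0 0;0.457 -0.312 -0.134 0 0 0;0.457 -0.312 -0.134 0 0 0;0.457 -0.312 -0.134 0 0 0;0.457 -0.312 -0.134 0 0 0;0.457 -0.312 -0.134 0 0 0;0.457 -0.312 -0.134 0 0 0;0.457 -0.312 -0.134 0 0 0;0.457 -0.312 -0.134 0 0 0;0.457 -0.312 -0.134 0 0 0;0.457 -0.312 -0.134 0 0 0;0.457 -0.312 -0.134 0 0 0;0.457 -0.312 -0.134 0 0 0", "fingers": 1}}

```text
time: 2.38
ee_pos: [0.499, -0.2114, 0.3293]
orientation: [[0.909, 0.417, -0.001], [0.417, -0.909, -0.0], [-0.001, -0.0, -1.0]]
ft_force: [1.0, 0.2, 0.0]
gripper_width: 0.0872
grip_force: 0.0
```

```bash
python3 - <<'E'
from h import *
np.set_printoptions(precision=4,suppress=True)
s=read_state();print(s["time"],s["ee_pos"],s["joint_pos"],s["orientation"])
cal=get_calibration("wrist");im=capture("wrist");save("w1",im);np.save("w1cal",cal,allow_pickle=True)
for q in("rim","home","carrier","thread"):
    for r in place_of("wrist",q)[:2]: print(q,r["score"],np.round(r["point"],1),at_z(cal,r["point"],{'rim':.143,'home':.12,'thread':.14}.get(q,0)))
R=s["orientation"];print(R.T@(np.array([.484,.237,.24])-s["ee_pos"])/.8)
E
```

```text
2.3833 [ 0.499  -0.2114  0.3293] [ 0.7133  0.0784 -0.3852  1.5324  0.0299  1.5374 -0.8121] [[ 0.9087  0.4174 -0.001 ]
 [ 0.4174 -0.9087 -0.0001]
 [-0.001  -0.0003 -1.    ]]
rim 0.66 [321.5 167.6] [ 0.5051 -0.212   0.143 ]
home 0.65 [321.4 170.8] [ 0.4979 -0.2153  0.12  ]
home 0.45 [321.5 166.3] [ 0.5024 -0.2133  0.12  ]
carrier 0.57 [368.4 159.5] [ 0.5189 -0.2795  0.    ]
thread 0.68 [318.8 168.8] [ 0.5023 -0.2102  0.14  ]
[ 0.217  -0.5172  0.1115]
```

View pics/w1.png

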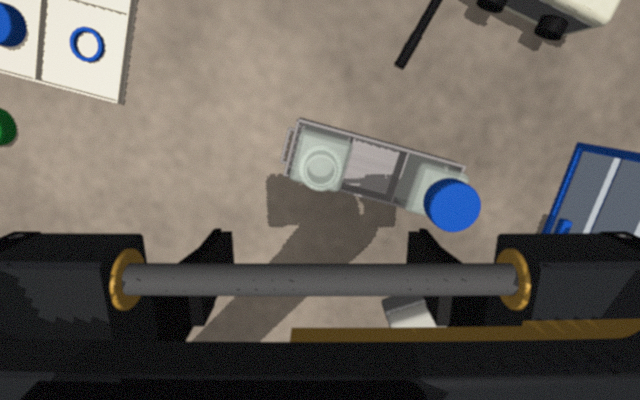

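{"api": "play_rows", "payload": {"commands": "0.217 -0.517 0.1 0 0 0;0.217 -0.517 0.1 0 0 0;0.217 -0.517 0.1 0 0 0;0.217 -0.517 0.1 0 0 0;0.217 -0.517 0.1 0 0 0;0.217 -0.517 0.1 0 0 0;0.217 -0.517 0.1 0 0 0;0.217 -0.517 0.1 0 0 0;0.217 -0.517 0.1 0 0 0;0.217 -0.517 0.1 0 0 0;0.217 -0.517 0.1 0 0 0;0.217 -0.517 0.1 0 0 0;0.217 -0.517 0.1 0 0 0;0.217 -0.517 0.1 0 0 0;0.217 -0.517 0.1 0 0 0;0.217 -0.517 0.1 0 0 0"}}

```text
time: 3.97
ee_pos: [0.4845, 0.2368, 0.2499]
orientation: [[0.909, 0.417, 0.001], [0.417, -0.909, -0.001], [0.0, 0.001, -1.0]]
ft_force: [0.0, 0.6, 0.1]
gripper_width: 0.0869
grip_force: 0.0
```

```bash
python3 - <<'E'
from h import *
np.set_printoptions(precision=4,suppress=True)
s=read_state();print(s["time"],s["ee_pos"],s["joint_pos"],s["orientation"])
cal=get_calibration("wrist");im=capture("wrist");save("w2",im);np.save("w2cal",cal,allow_pickle=True)
P=[]
for r in place_of("wrist","cap")[:3]: print(r["score"],r["point"],at_z(cal,r["point"],.003))
for r in silhouettes("wrist","cap")[:3]:
    ys,xs=np.nonzero(r["region"]);print("sil",r["score"],r["point"],xs.min(),xs.max(),ys.min(),ys.max(),at_z(cal,r["point"],.029))
for r in place_of("wrist","tray")[:3]: print(r["score"],r["point"],at_z(cal,r["point"],0))
w1=np.load("w1cal.npy",allow_pickle=True).item()
ct,cs=get_calibration("top"),get_calibration("side")
rs=[ray(w1,(320.5,168)),ray(ct,(436,222.8)),ray(cs,(326.5,286.4))]
print("rim",tri(rs),tri(rs[:2]))
c=at_z(cal,silhouettes("wrist","cap")[0]["point"],.029);u=proj(cal,c).astype(int)
print(u)
k=im[max(0,u[1]-100):u[1]+100,max(0,u[0]-130):u[0]+130];save("w2c",cv2.resize(k,None,fx=3,fy=3,interpolation=cv2.INTER_CUBIC));print(k.shape)
E
```

```text
3.9667 [0.4845 0.2368 0.2499] [ 0.2488  0.1338 -0.8158  1.663   0.0999  1.3875 -1.721 ] [[ 0.9087  0.4174  0.0006]
 [ 0.4174 -0.9087 -0.0008]
 [ 0.0002  0.0009 -1.    ]]
0.96 [223.8, 235.4] [0.3511 0.3063 0.003 ]
0.81 [322.4, 167.7] [0.4808 0.23   0.003 ]
0.81 [287.3, 266.7] [0.3448 0.2169 0.003 ]
sil 0.93 [286.2, 254.2] 266 304 247 262 [0.3723 0.2276 0.029 ]
sil 0.9 [225.2, 228.8] 199 244 217 255 [0.3722 0.3051 0.029 ]
sil 0.88 [201.7, 82.3] 173 228 56 109 [0.5152 0.3856 0.029 ]
0.86 [376.7, 130.5] [0.5467 0.1906 0.    ]
rim (array([ 0.5021, -0.2108,  0.1362]), [np.float64(0.0013725060265053837), np.float64(0.0009550716875173979), np.float64(0.0005235549829081951)]) (array([ 0.5016, -0.2125,  0.1278]), [np.float64(1.649766811922492e-05), np.float64(1.649766811913778e-05)])
[286 254]
(200, 260, 3)
```

View pics/w2c.png

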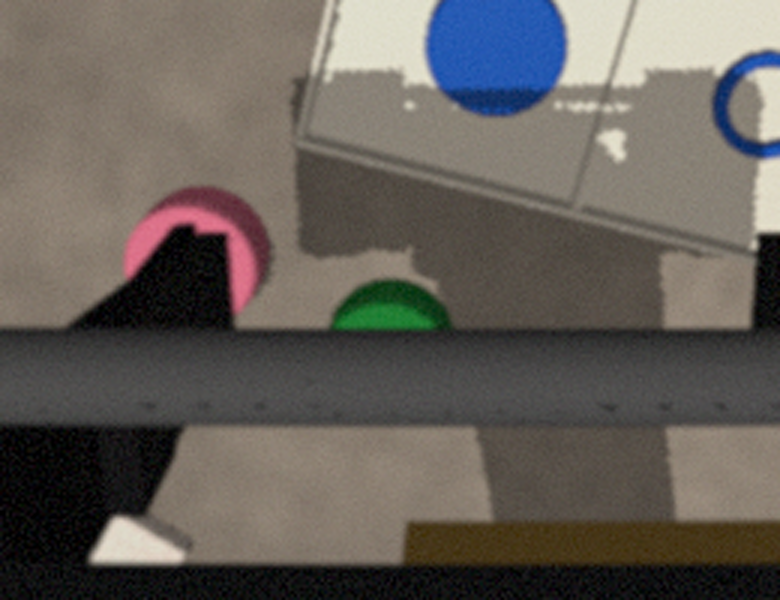

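```bash
cat >> h.py <<'E'
def blue(im,near,rad=60):
    h=cv2.cvtColor(im,cv2.COLOR_RGB2HSV);m=((h[...,0]>100)&(h[...,0]<130)&(h[...,1]>110)&(h[...,2]>40)).astype(np.uint8)
    n,l,st,ce=cv2.connectedComponentsWithStats(m);i=min([k for k in range(1,n) if st[k,4]>200],key=lambda k:np.hypot(*(ce[k]-near)))
    return l==i,ce[i],st[i]
E
python3 - <<'E'
from h import *
np.set_printoptions(precision=4,suppress=True)
for n,near in(("w2",(321,168)),("top0",(260,233)),("side0",(267,193))):
    im=cv2.imread(f"pics/{n}.png")[:,:,::-1].copy();m,c,st=blue(im,near);print(n,c,st)
    cal=np.load("w2cal.npy",allow_pickle=True).item() if n=="w2" else get_calibration(n[:-1])
    print(at_z(cal,c,.029),at_z(cal,c,.02))
    if n=="w2":
        k=im[140:200,285:355].astype(float)
        g=k[:,:,2];g=np.clip((k-k[m[140:200,285:355]].mean(0))*4+128,0,255).astype(np.uint8)
        save("w2e",cv2.resize(np.hstack([k.astype(np.uint8),g]),None,fx=5,fy=5,interpolation=cv2.INTER_CUBIC))
E
```

```text
w2 [320.962 168.258] [ 298  145   46   47 1709]
[0.484  0.2334 0.029 ] [0.4824 0.2327 0.02  ]
top0 [260.1352 233.1993] [251 224  19  19 281]
[0.4821 0.2325 0.029 ] [0.4822 0.2341 0.02  ]
side0 [266.4751 193.6891] [257 184  20  20 341]
[0.4797 0.2117 0.029 ] [0.4814 0.2254 0.02  ]
```

View pics/w2e.png

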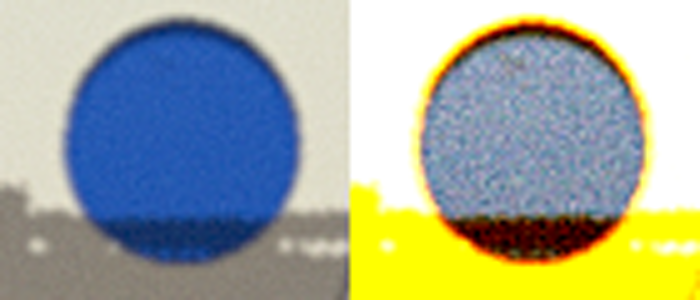

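```bash
python3 - <<'E'
from h import *
s=read_state();R=s["orientation"];print(R.T@(np.array([.483,.2335,.14])-s["ee_pos"])/.8,32/360)
E
```

```text
[-0.00342886  0.0045283   0.13734415] 0.08888888888888889
```

{"api": "play_rows", "payload": {"commands": "-0.0035 0.0045 0.137 0 0 0.09;-0.0035 0.0045 0.137 0 0 0.09;-0.0035 0.0045 0.137 0 0 0.09;-0.0035 0.0045 0.137 0 0 0.09;-0.0035 0.0045 0.137 0 0 0.09;-0.0035 0.0045 0.137 0 0 0.09;-0.0035 0.0045 0.137 0 0 0.09", "fingers": 0.5}}

```text
time: 4.8
ee_pos: [0.4828, 0.2342, 0.1403]
orientation: [[0.992, -0.129, 0.0], [-0.129, -0.992, 0.0], [0.0, -0.0, -1.0]]
ft_force: [-0.0, 0.1, 0.3]
gripper_width: 0.0655
grip_force: 0.0
```

```bash
python3 - <<'E'
from h import *
np.set_printoptions(precision=4,suppress=True)
s=read_state();print(s["time"],s["ee_pos"],s["joint_pos"],s["orientation"],s["gripper_width"])
cal=get_calibration("wrist");im=capture("wrist");save("w3",im);np.save("w3cal",cal,allow_pickle=True)
m,c,st=blue(im,(321,168));print(c,st,at_z(cal,c,.029),at_z(cal,c,.02))
for r in place_of("wrist","cap")[:2]: print(r["score"],r["point"],at_z(cal,r["point"],.003))
w2=np.load("w2cal.npy",allow_pickle=True).item()
for p in [(321+(513-532)/5-.2,168-(140-60)/5)]:print("dash w2",p,at_z(w2,p,.029))
x,y,w,h=st[:4];y0,y1,x0,x1=y-12,y+h+12,x-12,x+w+12;k=im[y0:y1,x0:x1].astype(float);k=cv2.GaussianBlur(k,(0,0),1)
g=np.clip((k-k[m[y0:y1,x0:x1]].mean(0))*4+128,0,255)
print(x0,y0,k.shape);save("w3e",cv2.resize(np.hstack([k,g]).astype(np.uint8),None,fx=3.5,fy=3.5,interpolation=cv2.INTER_CUBIC))
E
```

```text
4.8 [0.4828 0.2342 0.1403] [ 0.1752  0.2056 -0.7476  1.817   0.1511  1.1765 -2.3207] [[ 0.9916 -0.1294  0.0004]
 [-0.1294 -0.9916  0.0001]
 [ 0.0004 -0.0001 -1.    ]] 0.06548588074777711
[319.9912 189.9181] [ 288  157   65   66 3286] [0.4848 0.2325 0.029 ] [0.4825 0.2328 0.02  ]
0.93 [262.9, 321.8] [0.3518 0.3068 0.003 ]
0.76 [321.5, 184.7] [0.4827 0.2314 0.003 ]
dash w2 (317.0, 152.0) [0.4987 0.245  0.029 ]
276 145 (90, 89, 3)
```

View pics/w3e.png

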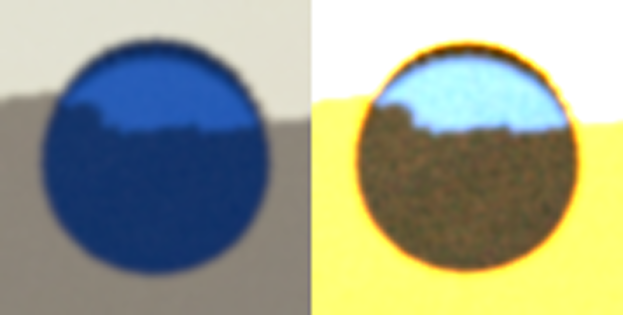

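```bash
python3 - <<'E'
from h import *
for n,near in(("w2",(321,168)),("w3",(320,190)),("top0",(260,233))):
    im=cv2.imread(f"pics/{n}.png")[:,:,::-1].copy();m,c,st=blue(im,near)
    g=im.astype(float).sum(2)
    f=cv2.GaussianBlur(g,(0,0),.8)-cv2.medianBlur(im,15).astype(float).sum(2)
    e=cv2.erode(m.astype(np.uint8),np.ones((3,3)),iterations=3)>0
    lit=cv2.medianBlur(im,9)[...,2]; lit=cv2.erode(((lit>130)&e).astype(np.uint8),np.ones((3,3)))>0; dark=cv2.erode(((cv2.medianBlur(im,9)[...,2]<125)&e).astype(np.uint8),np.ones((3,3)))>0
    for nm,mm in(("lit",lit),("dark",dark)):
        if mm.sum()<20: continue
        z=np.where(mm,f-f[mm].mean(),0)/f[mm].std()
        for s in(1,-1):
            o=np.argsort((-s*z).ravel())[:6];print(n,nm,mm.sum(),[(int(i%640-round(c[0])),int(i//640-round(c[1])),round(float(z.ravel()[i]),1)) for i in o])
E
```

```text
w2 lit 969 [(-3, -18, 2.9), (2, -18, 2.7), (11, 12, 2.7), (9, 12, 2.6), (-2, 12, 2.5), (8, 13, 2.5)]
w2 lit 969 [(11, 14, -6.1), (10, 14, -4.9), (9, 14, -4.4), (7, 14, -3.7), (8, 14, -3.2), (-11, 14, -3.1)]
w2 dark 28 [(4, 17, 2.1), (3, 17, 1.4), (-1, 17, 1.3), (0, 17, 1.3), (1, 18, 0.8), (1, 17, 0.8)]
w2 dark 28 [(-6, 17, -2.1), (7, 17, -1.7), (-5, 18, -1.6), (-4, 18, -1.2), (-3, 18, -1.2), (-5, 17, -1.1)]
w3 lit 614 [(23, -10, 4.9), (22, -10, 4.8), (24, -11, 4.7), (24, -10, 4.1), (23, -11, 4.0), (21, -9, 3.8)]
w3 lit 614 [(11, -10, -5.1), (10, -10, -4.8), (-3, -28, -4.3), (4, -28, -4.2), (-16, -14, -4.1), (3, -28, -4.0)]
w3 dark 1585 [(-15, -9, 6.4), (13, -7, 3.1), (-4, 22, 2.8), (4, 14, 2.8), (-4, 23, 2.7), (-9, 4, 2.6)]
w3 dark 1585 [(26, -6, -4.1), (-21, -13, -3.8), (16, -6, -3.7), (-20, -13, -3.7), (17, -6, -3.5), (17, -5, -3.4)]
top0 lit 51 [(4, -1, 1.6), (4, 0, 1.6), (3, -1, 1.6), (2, -2, 1.5), (0, -1, 1.3), (1, -1, 1.3)]
top0 lit 51 [(-2, -2, -2.1), (-3, -1, -2.1), (-2, 3, -1.7), (-3, 0, -1.5), (-2, 2, -1.5), (0, -4, -1.3)]
```

{"api": "play_rows", "payload": {"commands": "-0.07 0 0 0 0 0;-0.07 0 0 0 0 0;-0.07 0 0 0 0 0;-0.07 0 0 0 0 0"}}

```text
time: 5.23
ee_pos: [0.4273, 0.2416, 0.1407]
orientation: [[0.992, -0.129, 0.002], [-0.129, -0.992, -0.001], [0.002, 0.0, -1.0]]
ft_force: [0.6, 0.4, 1.6]
gripper_width: 0.0653
grip_force: 0.0
```

```bash
python3 - <<'E'
from h import *
np.set_printoptions(precision=4,suppress=True)
s=read_state();print(s["time"],s["ee_pos"],s["orientation"][:,0])
cal=get_calibration("wrist");ims=[capture("wrist") for _ in range(4)];im=np.mean(ims,0).astype(np.uint8);save("w4",im);np.save("w4cal",cal,allow_pickle=True)
near=proj(cal,[.483,.233,.029]);m,c,st=blue(im,near);print(near,c,st,at_z(cal,c,.029),at_z(cal,c,.02))
w3=np.load("w3cal.npy",allow_pickle=True).item();w2=np.load("w2cal.npy",allow_pickle=True).item()
print(tri([ray(cal,c),ray(w3,(320,189.9)),ray(w2,(321,168.3))]))
x,y,w,h=st[:4];y0,y1,x0,x1=max(0,y-8),y+h+8,x-8,x+w+8;k=np.mean(ims,0)[y0:y1,x0:x1]
g=np.clip((k-np.median(k[m[y0:y1,x0:x1]],0))*5+128,0,255)
print(x0,y0,k.shape);save("w4e",cv2.resize(np.hstack([k,g]).astype(np.uint8),None,fx=4,fy=4,interpolation=cv2.INTER_CUBIC))
E
```

```text
5.2333 [0.4273 0.2416 0.1407] [ 0.9916 -0.1294  0.0022]
[319.7754 121.854 ] [320.0097 122.379 ] [ 287   89   67   68 3594] [0.4826 0.2329 0.029 ] [0.4821 0.2329 0.02  ]
(array([0.4821, 0.2327, 0.0188]), [np.float64(0.0002449666143916416), np.float64(8.922831824372337e-05), np.float64(0.000251826566552381)])
279 81 (84, 83, 3)
```

View pics/w4e.png

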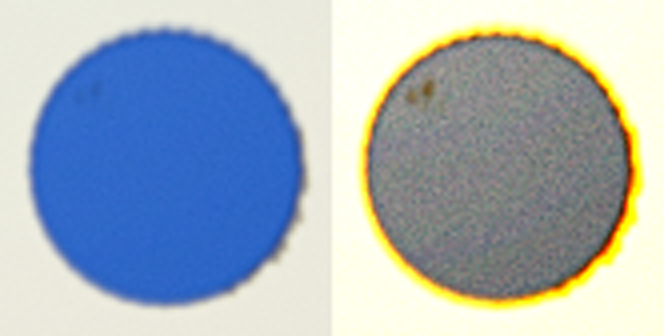

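```bash
python3 - <<'E'
from h import *
s=read_state();R=s["orientation"];print(s["ee_pos"],s["qvel"].max());print(R.T@(np.array([.4822,.2327,.006])-s["ee_pos"])/.8)
cal=np.load("w4cal.npy",allow_pickle=True).item()
d=at_z(cal,(301.3,104.5),.029)-[.4822,.2327,.029];print(d,np.degrees(np.arctan2(d[1],d[0])))
E
```

```text
[0.42828121 0.24121644 0.14043639] 0.003437360508189091
[0.06809738 0.00174069 0.1680919 ]
[1.55037355e-02 1.25547069e-02 2.42861287e-17] 39.00006582814822
```

{"api": "play_rows", "payload": {"commands": "0.068 0.0017 0.08 0 0 0;0.068 0.0017 0.08 0 0 0;0.068 0.0017 0.08 0 0 0;0.068 0.0017 0.08 0 0 0;0.068 0.0017 0.125 0 0 0;0.068 0.0017 0.15 0 0 0;0.068 0.0017 0.168 0 0 0;0.068 0.0017 0.168 0 0 0;0.068 0.0017 0.168 0 0 0;0.068 0.0017 0.168 0 0 0"}}

```text
time: 6.27
ee_pos: [0.4819, 0.2338, 0.0078]
orientation: [[0.991, -0.131, 0.003], [-0.131, -0.991, 0.001], [0.003, -0.001, -1.0]]
ft_force: [-0.5, -0.7, 0.4]
gripper_width: 0.0654
grip_force: 0.0
```

{"api": "play_rows", "payload": {"commands": "0 0 0.001 0 0 0;0 0 0.001 0 0 0;0 0 0.001 0 0 0;0 0 0.001 0 0 0;0 0 0.001 0 0 0;0 0 0.001 0 0 0;0 0 0.001 0 0 0;0 0 0.001 0 0 0", "fingers": -1, "force": 25}}

```text
time: 6.93
ee_pos: [0.4815, 0.2331, 0.0058]
orientation: [[0.991, -0.131, 0.001], [-0.131, -0.991, -0.0], [0.001, 0.0, -1.0]]
ft_force: [-2.1, -1.3, 5.9]
gripper_width: 0.0524
grip_force: 25.0
```

```bash
python3 - <<'E'
from h import *
np.set_printoptions(precision=4,suppress=True)
s=read_state();R=s["orientation"];print(s["ee_pos"],s["joint_pos"],R,s["gripper_width"],s["grip_force"],s["ft_force"],s["torque"])
w1=np.load("w1cal.npy",allow_pickle=True).item();im=cv2.imread("pics/w1.png")[:,:,::-1].copy()
m,c,st=blue(im,(452,205));ct=get_calibration("top")
b2=at_z(w1,c,.145);print(c,st,b2)
it=cv2.imread("pics/top0.png")[:,:,::-1].copy();m,c,st=blue(it,(494,212));print(at_z(ct,c,.145))
for p in((320.5,168),(320,168.5)):
  r=at_z(w1,p,.143);print("rim",r,np.degrees(np.arctan2(-(r-b2)[0],(r-b2)[1])),np.hypot(*(r-b2)[:2]))
E
```

```text
[0.4815 0.2331 0.0058] [ 0.1124  0.3818 -0.7026  1.9366  0.306   0.9298 -2.4426] [[ 0.9913 -0.1314  0.0011]
 [-0.1314 -0.9913 -0.0001]
 [ 0.0011  0.     -1.    ]] 0.05239550618422609 25.000937936971468 [-2.0633 -1.3002  5.8829] [-0.1654  0.2759  0.0027]
[451.8019 204.7555] [ 424  179   57   53 2307] [ 0.5264 -0.3513  0.145 ]
[ 0.5253 -0.3498  0.145 ]
rim [ 0.5043 -0.2112  0.143 ] 8.996520114534938 0.14180229552583706
rim [ 0.5036 -0.211   0.143 ] 9.250944147821034 0.14215189505248602
```

{"api": "play_rows", "payload": {"commands": "0 0 -0.05 0 0 0;0 0 -0.1 0 0 0;0 0 -0.15 0 0 0;0 0 -0.2 0 0 0;0 0 -0.25 0 0 0;0.14 0.502 -0.318 0 0 -0.286;0.14 0.502 -0.318 0 0 -0.286;0.14 0.502 -0.318 0 0 -0.286;0.14 0.502 -0.318 0 0 -0.286;0.14 0.502 -0.318 0 0 -0.286;0.14 0.502 -0.318 0 0 -0.286;0.14 0.502 -0.318 0 0 -0.286;0.14 0.502 -0.318 0 0 -0.286;0.14 0.502 -0.318 0 0 -0.286;0.14 0.502 -0.318 0 0 -0.286;0.14 0.502 -0.318 0 0 -0.286;0.14 0.502 -0.318 0 0 -0.286;0.14 0.502 -0.318 0 0 -0.286;0.14 0.502 -0.318 0 0 -0.286;0.14 0.502 -0.318 0 0 -0.286"}}

```text
time: 8.6
ee_pos: [0.5389, -0.1802, 0.2589]
orientation: [[-0.035, 0.999, -0.001], [0.999, 0.035, 0.001], [0.001, -0.001, -1.0]]
ft_force: [0.2, -0.7, -0.4]
gripper_width: 0.0524
grip_force: 25.0
```

{"api": "play_rows", "payload": {"commands": "0 0 0 0 0 -0.286;0 0 0 0 0 -0.286;0 0 0 0 0 -0.286;0 0 0 0 0 -0.286;0 0 0 0 0 -0.286;0 0 0 0 0 -0.286;0 0 0 0 0 -0.286;0 0 0 0 0 -0.286;0 0 0 0 0 -0.286;0 0 0 0 0 -0.286;0 0 0 0 0 -0.286;0 0 0 0 0 -0.286;0 0 0 0 0 -0.286;0 0 0 0 0 -0.286;0 0 0 0 0 -0.286;0 0 0 0 0 -0.286;0 0 0 0 0 -0.286"}}

```text
time: 10.02
ee_pos: [0.539, -0.1798, 0.2591]
orientation: [[-0.968, -0.252, -0.0], [-0.252, 0.968, 0.0], [0.0, 0.0, -1.0]]
ft_force: [0.6, -0.1, -1.2]
gripper_width: 0.0525
grip_force: 25.0
```

```bash
python3 - <<'E'
from h import *
np.set_printoptions(precision=4,suppress=True)
s=read_state();R=s["orientation"];print(s["time"],s["ee_pos"],s["joint_pos"],np.degrees(np.arctan2(R[1,0],R[0,0])),s["gripper_width"],s["grip_force"],s["ft_force"],s["torque"])
cal=get_calibration("wrist");im=np.mean([capture("wrist") for _ in range(2)],0).astype(np.uint8);save("w5",im);np.save("w5cal",cal,allow_pickle=True)
for q in("rim","thread"):
    for r in place_of("wrist",q)[:2]: print(q,r["score"],np.round(r["point"],1),at_z(cal,r["point"],.143 if q=="rim" else .14))
p=proj(cal,[.503,-.211,.143]);print(p)
E
```

```text
10.0167 [ 0.539  -0.1798  0.2591] [ 0.8909  0.188  -0.6991  1.584   0.1219  1.4147  2.0068] -165.41614843229232 0.05249212706714337 24.999792010348756 [ 0.6067 -0.1176 -1.2313] [ 0.1383 -0.111   0.0219]
rim 0.71 [294.5 138.1] [ 0.5028 -0.2113  0.143 ]
thread 0.69 [293.7 133.9] [ 0.5001 -0.2128  0.14  ]
[294.7467 138.4539]
```

View pics/w5.png

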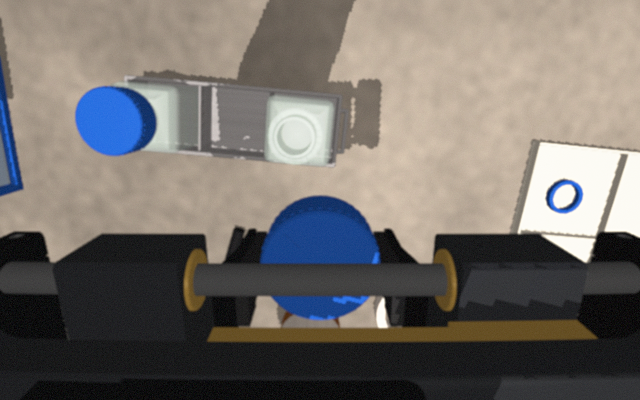

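```bash
python3 - <<'E'
from h import *
from scipy.ndimage import map_coordinates as mc
D={}
for n in("w1","w5"):
    cal=np.load(n+"cal.npy",allow_pickle=True).item();g=cv2.cvtColor(cv2.imread(f"pics/{n}.png"),cv2.COLOR_BGR2GRAY).astype(float);g=cv2.GaussianBlur(g,(0,0),.7)
    D[n]=(cal,np.hypot(cv2.Sobel(g,cv2.CV_64F,1,0),cv2.Sobel(g,cv2.CV_64F,0,1)))
t=np.linspace(0,2*np.pi,72,endpoint=False)
def sc(n,x,y,z,r):
    P=np.array([proj(D[n][0],[x+r*np.cos(a),y+r*np.sin(a),z]) for a in t]);return mc(D[n][1],[P[:,1],P[:,0]],order=1).mean()
for r in(.012,.013,.014,.015,.016):
  for ns in(("w1",),("w5",),("w1","w5")):
    best=max((sum(sc(n,.503+i*.001,-.2115+j*.001,.143,r) for n in ns)/len(ns),i,j) for i in range(-6,7,1) for j in range(-6,7,1))
    print(r,ns,round(best[0],1),.503+best[1]*.001,-.2115+best[2]*.001)
im=cv2.imread("pics/w5.png")[:,:,::-1].copy();m,c,st=blue(im,(116,120));b=at_z(D["w5"][0],c,.14);print("b2",b,c)
k=im[90:175,255:345];save("w5c",cv2.resize(k,None,fx=6,fy=6,interpolation=cv2.INTER_CUBIC))
E
```

```text
0.012 ('w1',) 61.0 0.507 -0.2095
0.012 ('w5',) 58.2 0.499 -0.2105
0.012 ('w1', 'w5') 47.8 0.499 -0.2105
0.013 ('w1',) 61.2 0.509 -0.2085
0.013 ('w5',) 62.4 0.503 -0.2115
0.013 ('w1', 'w5') 54.7 0.502 -0.2125
0.014 ('w1',) 64.0 0.497 -0.2175
0.014 ('w5',) 68.3 0.502 -0.2115
0.014 ('w1', 'w5') 61.0 0.502 -0.2115
0.015 ('w1',) 71.2 0.497 -0.2175
0.015 ('w5',) 69.2 0.501 -0.2115
0.015 ('w1', 'w5') 58.3 0.497 -0.2175
0.016 ('w1',) 79.0 0.497 -0.2125
0.016 ('w5',) 61.2 0.5 -0.2105
0.016 ('w1', 'w5') 63.7 0.498 -0.2175
b2 [ 0.52494454 -0.35397746  0.14      ] [114.71148587 120.15542388]
```

View pics/w5c.png

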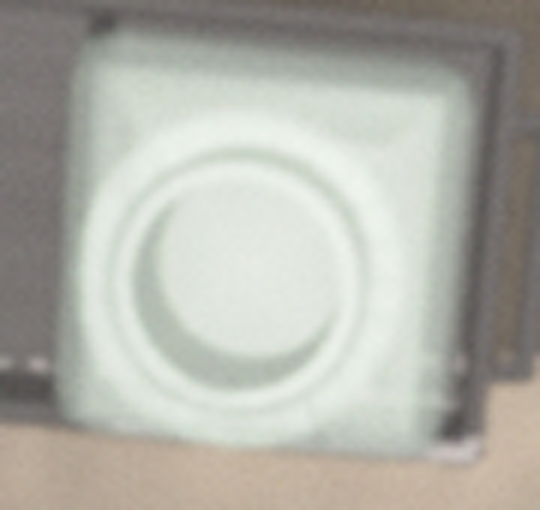

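```bash
python3 - <<'E'
from h import *
np.set_printoptions(precision=4,suppress=True)
L=lambda n:np.load(n+"cal.npy",allow_pickle=True).item()
a,b,ct,cs=L("w1"),L("w5"),get_calibration("top"),get_calibration("side")
for p,q in(((320.5,168),(294.3,136)),((320.5,169),(294.3,136.2))):
  rs=[ray(a,p),ray(b,q),ray(ct,(436,222.8)),ray(cs,(326.8,286.5))]
  print(tri(rs[:2]),tri(rs))
  print([at_z(c,u,.143) for c,u in((a,p),(b,q))])
s=read_state();R=s["orientation"];print(s["ee_pos"],R[:,0]);t=np.array([.5022,-.2115,.19])
print(R.T@(t-s["ee_pos"])/.8)
E
```

```text
(array([ 0.5024, -0.2122,  0.1323]), [np.float64(9.718828323555539e-05), np.float64(9.718828323553333e-05)]) (array([ 0.5021, -0.2112,  0.1362]), [np.float64(0.0010713516572010127), np.float64(0.0008777390718811967), np.float64(0.0012851766330731948), np.float64(0.000568652638569689)])
[array([ 0.5043, -0.2112,  0.143 ]), array([ 0.5012, -0.2118,  0.143 ])]
(array([ 0.5021, -0.2121,  0.1363]), [np.float64(6.775969060490859e-05), np.float64(6.775969060488076e-05)]) (array([ 0.5019, -0.2114,  0.1367]), [np.float64(0.0008433878289155884), np.float64(0.000691519710666845), np.float64(0.0013820254785752888), np.float64(0.00041227892318676236)])
[array([ 0.5033, -0.2116,  0.143 ]), array([ 0.5014, -0.2118,  0.143 ])]
[ 0.5392 -0.1798  0.2593] [-0.9676 -0.2527  0.0001]
[ 0.0547 -0.0267  0.0866]
```

{"api": "play_rows", "payload": {"commands": "0.0542 -0.0265 0.06 0 0 0;0.0542 -0.0265 0.06 0 0 0;0.0542 -0.0265 0.06 0 0 0;0.0542 -0.0265 0.1 0 0 0;0.0542 -0.0265 0.134 0 0 0;0.0542 -0.0265 0.134 0 0 0;0.0542 -0.0265 0.134 0 0 0;0.0542 -0.0265 0.134 0 0 0"}}

```text
time: 10.88
ee_pos: [0.5038, -0.2113, 0.1538]
orientation: [[-0.967, -0.254, 0.002], [-0.254, 0.967, -0.001], [-0.002, -0.001, -1.0]]
ft_force: [0.4, -0.4, 0.2]
gripper_width: 0.0529
grip_force: 25.0
```

{"api": "play_rows", "payload": {"commands": "0 0 0.004 0 0 0;0 0 0.008 0 0 0;0 0 0.012 0 0 0;0 0 0.014 0 0 0;0 0 0.014 0 0 0;0 0 0.014 0 0 0"}}

```text
time: 11.38
ee_pos: [0.5026, -0.2112, 0.1409]
orientation: [[-0.967, -0.253, -0.0], [-0.253, 0.967, 0.0], [0.0, 0.0, -1.0]]
ft_force: [-0.3, -0.5, -0.9]
gripper_width: 0.0527
grip_force: 25.0
```

{"api": "play_rows", "payload": {"commands": "0 0 0.004 0 0 0;0 0 0.006 0 0 0;0 0 0.008 0 0 0;0 0 0.01 0 0 0;0 0 0.01 0 0 0;0 0 0.01 0 0 0"}}

```text
time: 11.88
ee_pos: [0.5026, -0.2111, 0.1327]
orientation: [[-0.967, -0.254, -0.0], [-0.254, 0.967, 0.0], [0.0, 0.0, -1.0]]
ft_force: [0.6, 2.0, -0.3]
gripper_width: 0.0525
grip_force: 25.0
```

{"api": "play_rows", "payload": {"commands": "0 0 0.002 0 0 0;0 0 0.003 0 0 0;0 0 0.004 0 0 0;0 0 0.004 0 0 0;0 0 0.004 0 0 0"}}

```text
time: 12.3
ee_pos: [0.5028, -0.2111, 0.13]
orientation: [[-0.967, -0.254, 0.0], [-0.254, 0.967, 0.0], [-0.0, -0.0, -1.0]]
ft_force: [-0.5, 1.5, 2.4]
gripper_width: 0.0529
grip_force: 25.0
```

```bash
cat > st.py <<'E'
from h import *
np.set_printoptions(precision=4,suppress=True)
s=read_state();R=s["orientation"];print(s["time"],s["ee_pos"],"yaw",np.degrees(np.arctan2(R[1,0],R[0,0])),s["gripper_width"],s["grip_force"],s["ft_force"],s["torque"],"tilt",R[:2,2],"j7",s["joint_pos"][6])
E
python3 st.py
```

```text
12.3 [ 0.5028 -0.2111  0.13  ] yaw -165.31330816114482 0.052860023961299 25.00034686544609 [-0.538  1.477  2.427] [0.626  0.0785 0.0201] tilt [0.0002 0.    ] j7 2.0582124892843585
```

{"api": "play_rows", "payload": {"commands": "0 0 0.0012 0 0 0.015;0 0 0.0014 0 0 0.03;0 0 0.0017 0 0 0.045;0 0 0.0019 0 0 0.06;0 0 0.0021 0 0 0.075;0 0 0.0023 0 0 0.09;0 0 0.0026 0 0 0.105;0 0 0.0028 0 0 0.12;0 0 0.003 0 0 0.135;0 0 0.0032 0 0 0.15;0 0 0.0032 0 0 0.15"}}

```text
time: 13.22
ee_pos: [0.5031, -0.2119, 0.1281]
orientation: [[-0.771, 0.637, 0.001], [0.637, 0.771, -0.001], [-0.002, -0.0, -1.0]]
ft_force: [-1.5, 2.2, 4.3]
gripper_width: 0.0528
grip_force: 25.0
```

```bash
python3 st.py
```

```text
13.2167 [ 0.5031 -0.2119  0.1281] yaw 140.44446043084298 0.05283861620458955 25.00211961028299 [-1.536   2.1624  4.2961] [ 0.3257  0.0947 -0.0258] tilt [ 0.0012 -0.0013] j7 1.134379397199892
```

{"api": "play_rows", "payload": {"commands": "0 0 0.0003 0 0 0.018;0 0 0.0006 0 0 0.036;0 0 0.0008 0 0 0.054;0 0 0.0011 0 0 0.072;0 0 0.0014 0 0 0.09;0 0 0.0016 0 0 0.108;0 0 0.0019 0 0 0.126;0 0 0.0022 0 0 0.144;0 0 0.0024 0 0 0.162;0 0 0.0027 0 0 0.18;0 0 0.003 0 0 0.198;0 0 0.0033 0 0 0.216;0 0 0.0035 0 0 0.234;0 0 0.0038 0 0 0.252;0 0 0.0041 0 0 0.27;0 0 0.0044 0 0 0.29;0 0 0.0045 0 0 0.3;0 0 0.0045 0 0 0.3"}}

```text
time: 14.72
ee_pos: [0.5021, -0.2116, 0.1245]
orientation: [[0.843, 0.538, -0.001], [0.538, -0.843, -0.001], [-0.001, 0.0, -1.0]]
ft_force: [-3.4, 2.5, 7.0]
gripper_width: 0.0528
grip_force: 25.0
```

```bash
python3 st.py
```

```text
14.7167 [ 0.5021 -0.2116  0.1245] yaw 32.552498698336294 0.052750147217236025 25.00230397392329 [-3.4127  2.5344  6.989 ] [ 0.5008  0.7838 -0.03  ] tilt [-0.001  -0.0007] j7 -0.7132848028892631
```

{"api": "play_rows", "payload": {"commands": "0 0 0.0002 0 0 0.015;0 0 0.0004 0 0 0.03;0 0 0.0006 0 0 0.045;0 0 0.0009 0 0 0.06;0 0 0.0011 0 0 0.075;0 0 0.0013 0 0 0.09;0 0 0.0015 0 0 0.105;0 0 0.0017 0 0 0.12;0 0 0.002 0 0 0.135;0 0 0.0022 0 0 0.15"}}

```text
time: 15.55
ee_pos: [0.5019, -0.211, 0.1228]
orientation: [[0.93, -0.367, -0.002], [-0.367, -0.93, 0.0], [-0.002, 0.0, -1.0]]
ft_force: [-5.4, 2.9, 8.8]
gripper_width: 0.0528
grip_force: 25.0
```

```bash
python3 st.py
```

```text
15.55 [ 0.5019 -0.211   0.1228] yaw -21.517084379647006 0.052791983541344484 24.995225956805598 [-5.4299  2.8667  8.7673] [0.8676 1.0291 0.0332] tilt [-0.0018  0.0002] j7 -1.6423545587511186
```

{"api": "play_rows", "payload": {"commands": "-0.0009 0 0.0001 0 0 0.008;-0.0009 0 0.0002 0 0 0.016;-0.0009 0 0.0004 0 0 0.024;-0.0009 0 0.0005 0 0 0.032"}}

```text
time: 15.88
ee_pos: [0.5019, -0.2109, 0.1228]
orientation: [[0.84, -0.543, -0.0], [-0.543, -0.84, -0.0], [0.0, 0.0, -1.0]]
ft_force: [-4.6, 2.0, 9.7]
gripper_width: 0.0526
grip_force: 25.0
```

```bash
python3 st.py
```

```text
15.8833 [ 0.5019 -0.2109  0.1228] yaw -32.90915511114443 0.0526240504632391 24.99916087317615 [-4.5548  1.9584  9.7208] [0.7921 0.8531 0.0729] tilt [-0.0002 -0.0003] j7 -1.837999293613794
```

{"api": "play_rows", "payload": {"commands": "0 0 0.0001 0 0 0.006;0 0 0.0002 0 0 0.012"}}

```text
time: 16.05
ee_pos: [0.5022, -0.2104, 0.1228]
orientation: [[0.797, -0.604, 0.0], [-0.604, -0.797, 0.0], [0.0, -0.001, -1.0]]
ft_force: [-2.5, 3.9, 10.4]
gripper_width: 0.0526
grip_force: 25.0
```

```bash
python3 st.py
```

```text
16.05 [ 0.5022 -0.2104  0.1228] yaw -37.17301682925527 0.05259652637599647 25.00018011855161 [-2.5436  3.944  10.422 ] [1.0172 0.6983 0.1749] tilt [0.0005 0.0003] j7 -1.9115817115117701
```

{"api": "play_rows", "payload": {"commands": "0 0 0 0 0 0.006;0 0 0 0 0 0.012;0 0 0 0 0 0.012"}}

```text
time: 16.3
ee_pos: [0.5026, -0.2107, 0.1228]
orientation: [[0.751, -0.661, 0.001], [-0.661, -0.751, -0.001], [0.001, -0.0, -1.0]]
ft_force: [-2.3, 3.5, 8.3]
gripper_width: 0.0524
grip_force: 25.0
```

```bash
python3 st.py
```

```text
16.3 [ 0.5026 -0.2107  0.1228] yaw -41.36230376587125 0.052419476767054794 25.00162963708135 [-2.2842  3.5406  8.3428] [0.7081 0.512  0.4653] tilt [ 0.0011 -0.001 ] j7 -1.9844835630483801
```

{"api": "play_rows", "payload": {"commands": "0 0 0 0 0 0.006;0 0 0 0 0 0.012;0 0 0 0 0 0.012"}}

```text
time: 16.55
ee_pos: [0.5033, -0.2114, 0.1227]
orientation: [[0.699, -0.715, 0.003], [-0.715, -0.699, -0.002], [0.003, -0.0, -1.0]]
ft_force: [0.7, 0.8, 6.6]
gripper_width: 0.0529
grip_force: 25.0
```

```bash
python3 st.py
```

```text
16.55 [ 0.5033 -0.2114  0.1227] yaw -45.67413085867212 0.052912467922600466 25.001386153926433 [0.715  0.8292 6.6159] [0.4111 0.0465 0.6286] tilt [ 0.0027 -0.0022] j7 -2.0584872424136385
```

```bash
python3 - <<'E'
from h import *
cal=get_calibration("wrist");np.save("w6cal",cal,allow_pickle=True)
np.save("w6",np.mean([capture("wrist").astype(float) for _ in range(8)],0))
E
python3 st.py
```

```text
16.95 [ 0.5033 -0.2114  0.1227] yaw -45.59712734626518 0.05201929616357843 25.000835131650092 [0.4588 1.9243 6.3777] [0.3712 0.0007 0.6254] tilt [ 0.0027 -0.002 ] j7 -2.05709026704901
```

{"api": "play_rows", "payload": {"commands": "0 0 -0.0002 0 0 -0.015;0 0 -0.0004 0 0 -0.03;0 0 -0.0006 0 0 -0.045;0 0 -0.0009 0 0 -0.06;0 0 -0.0011 0 0 -0.075;0 0 -0.0013 0 0 -0.09;0 0 -0.0015 0 0 -0.105;0 0 -0.0018 0 0 -0.12;0 0 -0.002 0 0 -0.135;0 0 -0.0023 0 0 -0.15;0 0 -0.0026 0 0 -0.165;0 0 -0.0028 0 0 -0.18;0 0 -0.0031 0 0 -0.195;0 0 -0.0034 0 0 -0.21;0 0 -0.0036 0 0 -0.225;0 0 -0.0039 0 0 -0.24;0 0 -0.004 0 0 -0.25;0 0 -0.004 0 0 -0.25;0 0 -0.004 0 0 -0.25"}}

```text
time: 18.53
ee_pos: [0.5025, -0.2111, 0.125]
orientation: [[0.718, 0.696, 0.001], [0.696, -0.718, -0.0], [0.001, 0.001, -1.0]]
ft_force: [0.7, 1.8, 4.7]
gripper_width: 0.0526
grip_force: 25.0
```

```bash
python3 st.py; python3 - <<'E'
from h import *
cal=get_calibration("wrist");np.save("w7cal",cal,allow_pickle=True)
np.save("w7",np.mean([capture("wrist").astype(float) for _ in range(8)],0))
o=[]
for n in("w6","w7"):
    k=np.load(n+".npy")[185:265,250:390];h=cv2.GaussianBlur(k,(0,0),.7);b=cv2.GaussianBlur(k,(0,0),7)
    o.append(np.hstack([np.clip(k*1.3,0,255),np.clip((h-b)*6+128,0,255)]))
save("w67",cv2.resize(np.vstack(o).astype(np.uint8),None,fx=2.8,fy=2.8,interpolation=cv2.INTER_CUBIC))
E
```

```text
18.5333 [ 0.5025 -0.2111  0.125 ] yaw 44.128889033817416 0.052616975655177874 25.00050708065828 [0.6688 1.7738 4.7323] [ 0.4818 -0.0583 -0.0145] tilt [ 0.0011 -0.0003] j7 -0.5140596729795383
```

View pics/w67.png

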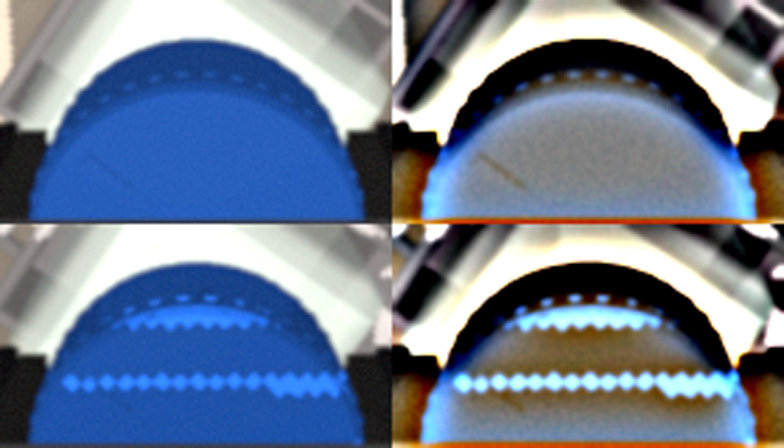

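```bash
python3 - <<'E'
from h import *
np.set_printoptions(precision=4,suppress=True)
f=lambda x,y:((x+.5)/2.8-.5+250,(y+.5)/2.8-.5+185)
for n,z,ps in(("w6",.146,[(90,153),(134,187)]),("w7",.1485,[(90,153),(134,187)])):
    cal=np.load(n+"cal.npy",allow_pickle=True).item()
    a,b=[at_z(cal,f(*p),z) for p in ps];d=a-b;e=(a+b)/2-[.5022,-.2113,z]
    print(n,a,b,"line",np.degrees(np.arctan2(d[1],d[0])),"from axis",np.degrees(np.arctan2(e[1],e[0])),np.linalg.norm(d),np.linalg.norm(e))
# refine line by darkest residual in w6, w7
for n,z in(("w6",.146),("w7",.1485)):
    k=np.load(n+".npy").sum(2);r=cv2.GaussianBlur(k,(0,0),.8)-cv2.GaussianBlur(k,(0,0),3)
    P=[]
    for x in range(283,300):
        y0=239.6+(x-282.1)*.772;ys=np.arange(int(y0)-3,int(y0)+5);v=r[ys,x];i=v.argmin();P.append((x,ys[i],round(v[i],1)))
    print(n,P)
    cal=np.load(n+"cal.npy",allow_pickle=True).item()
E
```

```text
w6 [ 0.5251 -0.2114  0.146 ] [ 0.5164 -0.2121  0.146 ] line 4.0075329592124405 from axis -1.384458626043042 0.008714308731854366 0.01858625905644751
w7 [ 0.5017 -0.1906  0.1485] [ 0.5023 -0.1993  0.1485] line 93.73768235688641 from axis 90.73205193727689 0.008707967216177484 0.016394275133482825
w6 [(283, np.int64(241), np.float64(-8.0)), (284, np.int64(242), np.float64(-5.7)), (285, np.int64(243), np.float64(-5.5)), (286, np.int64(244), np.float64(-7.4)), (287, np.int64(244), np.float64(-9.5)), (288, np.int64(244), np.float64(-7.8)), (289, np.int64(246), np.float64(-6.0)), (290, np.int64(246), np.float64(-8.1)), (291, np.int64(247), np.float64(-8.1)), (292, np.int64(248), np.float64(-4.8)), (293, np.int64(249), np.float64(-4.9)), (294, np.int64(250), np.float64(-7.8)), (295, np.int64(250), np.float64(-8.1)), (296, np.int64(251), np.float64(-7.2)), (297, np.int64(251), np.float64(-5.6)), (298, np.int64(252), np.float64(-2.7)), (299, np.int64(254), np.float64(-1.5))]
w7 [(283, np.int64(238), np.float64(-24.3)), (284, np.int64(238), np.float64(-29.3)), (285, np.int64(244), np.float64(-32.2)), (286, np.int64(245), np.float64(-27.6)), (287, np.int64(245), np.float64(-23.2)), (288, np.int64(245), np.float64(-21.9)), (289, np.int64(245), np.float64(-27.9)), (290, np.int64(245), np.float64(-32.8)), (291, np.int64(245), np.float64(-32.6)), (292, np.int64(245), np.float64(-26.7)), (293, np.int64(246), np.float64(-21.7)), (294, np.int64(246), np.float64(-19.8)), (295, np.int64(246), np.float64(-18.5)), (296, np.int64(247), np.float64(-12.3)), (297, np.int64(248), np.float64(-6.1)), (298, np.int64(248), np.float64(-6.8)), (299, np.int64(249), np.float64(-2.9))]
```

```bash
python3 - <<'E'
from h import *
np.set_printoptions(precision=3,suppress=True)
from scipy.ndimage import map_coordinates as mc
# matched line filter: dash = radial line from r1..r2 at angle a about a cap centre; scan a and centre along the tool x
t6=np.load("w6cal.npy",allow_pickle=True).item();t7=np.load("w7cal.npy",allow_pickle=True).item()
for n,cal,z,tcp,yaw in(("w6",t6,.1460,(.5033,-.2114),-45.6),("w7",t7,.1485,(.5025,-.2111),44.1)):
    k=np.load(n+".npy")[...,:].sum(2)
    r=cv2.GaussianBlur(k,(0,0),.7)-cv2.GaussianBlur(k,(0,0),3)
    ty=np.radians(yaw);res=[]
    for dx in np.arange(-.002,.0021,.0005):
      for dy in np.arange(-.001,.0011,.0005):
        c=np.array(tcp)+dx*np.array([np.cos(ty),np.sin(ty)])+dy*np.array([np.sin(ty),-np.cos(ty)])
        for a in np.arange(38,58,1):
            w=np.radians(yaw+a);P=np.array([proj(cal,[c[0]+q*np.cos(w),c[1]+q*np.sin(w),z]) for q in np.arange(.0145,.0225,.0005)])
            if n=="w7": P=P[P[:,1]>246]
            if len(P)>3: res.append((mc(r,[P[:,1],P[:,0]],order=1).mean(),dx*1e3,dy*1e3,a))
    res.sort();print(n);print(np.array(res[:8]))
E
```

```text
w6
[[-7.255  1.     1.    50.   ]
 [-7.105  0.5    1.    49.   ]
 [-6.972  0.5    0.5   48.   ]
 [-6.963  1.5    1.    51.   ]
 [-6.905  1.     0.5   49.   ]
 [-6.682  0.     1.    48.   ]
 [-6.637  0.     0.5   47.   ]
 [-6.514  0.5    0.    47.   ]]
w7
[[-20.625   1.      0.5    53.   ]
 [-20.129   1.      1.     53.   ]
 [-19.71   -0.5    -0.5    46.   ]
 [-19.528   0.5     0.5    51.   ]
 [-18.304  -0.5     0.     46.   ]
 [-18.086   0.5     0.     51.   ]
 [-18.082   0.      0.5    50.   ]
 [-18.021   0.      0.     49.   ]]
```

{"api": "play_rows", "payload": {"commands": "0 0 -0.0001 0 0 -0.007;0 0 -0.0002 0 0 -0.014;0 0 -0.0002 0 0 -0.014;0 0 -0.0002 0 0 -0.014;0 0 -0.0002 0 0 -0.014"}}

```text
time: 19.35
ee_pos: [0.5025, -0.211, 0.1251]
orientation: [[0.654, 0.757, 0.001], [0.757, -0.654, -0.0], [0.001, 0.001, -1.0]]
ft_force: [-0.1, 1.6, 4.8]
gripper_width: 0.0525
grip_force: 25.0
```

```bash
python3 st.py; python3 -c "
from rig import *
print(job_done())"
```

```text
19.35 [ 0.5025 -0.211   0.1251] yaw 49.189194446062174 0.05245261545615949 25.000834746551845 [-0.0581  1.577   4.7702] [ 0.5872 -0.1055  0.0123] tilt [ 0.0012 -0.0003] j7 -0.4273102256862995
the job is handed in; nothing more can be done
None
```

I screwed the largest cap onto the bare bottle until the torque reached about 0.6 N m at its stop, backed it off about a quarter turn (within a few degrees), and handed the job in at 19.4 s with the gripper still holding it; the verdict was not shown.

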